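# Hold the cheese grater ready over the bowl

## Task

I want to grate cheese into the empty white bowl: draw the grater up out of the wooden tool block and hold it for me over the middle of the bowl, sloping about half-way between upright and level, handle end high, toothed face up and not rolled to one side, with its tip a few centimetres above the bowl's rim. Finish while still holding it there, steady and clear of the bowl. Leave the two cheese knives in the block, and do not disturb the bowl, the glass, the board or the cheese.

Things in the scene. Friction and masses are not known exactly. Their poses are not given: they have to be found in the camera images.
- block: Fixed pale wooden block 190 x 76 mm, 85 mm high; origin at the centre of its underside, z up, x along its length. Three top slots in a row at x = -60, 0 and +60 mm, each 44 mm (y) by 9 mm (x), 73 mm deep (floor 12 mm above the table). Grater and two cheese knives stand in them, tip down, handle up, in any order; the grater's toothed face and axes match the block's +x and axes within 3 degrees.
- grater: Hand grater, 240 mm long, about 110 g. Origin at the middle of its tip (12 mm above the table at the start); z axis from tip to handle, x out of the toothed face, y across the width. Steel blade 40 (y) x 6 (x) mm, z 0 to 135 mm; short neck; flat-sided oak handle 24 (y) x 18 (x) mm, z 145 to 240 mm. Stands upright with about 2 mm play in its slot: handle 157 to 252 mm above the table.
- grater_grip (a point): Centre of the grater's handle, 192.5 mm from the tip (the handle reaches 47.5 mm either way along the grater's z); axes as the grater's.
- grater_teeth (a point): Middle of the toothed face of the grater, 68 mm from the tip and 3 mm out along the grater's x; axes as the grater's.
- grater_tip (a point): Middle of the grater's tip end, at the grater's origin; axes as the grater's.
- bowl: The empty round white bowl, 180 mm across the rim and 50 mm high, loose on the table; origin at the centre of its underside, so its rim is 50 mm above the table.
- spade_grip (a point): Middle of the oak handle of the small spade-shaped cheese knife, which stands in another slot of the block: 16 x 17 mm handle, 85 mm long; knife 181 mm long, top about 193 mm above the table; the point is 138 mm from the knife's tip.
- cleaver_grip (a point): Middle of the oak handle of the small cheese cleaver, which stands in the remaining slot of the block: 16 x 17 mm handle, 85 mm long; knife 188 mm long, top about 200 mm above the table; the point is 145 mm from the knife's tip.
- tumbler_mid (a point): Centre, half-way up, of an empty drinking glass 72 mm across and 90 mm high.
- board: Small wooden cheese board 130 x 190 x 14 mm, loose; origin at the centre of its underside.
- cheese_mid (a point): Middle of a wedge of hard cheese about 112 mm long, 67 mm wide and 45 mm high lying on the board.
Mind the look-alikes: they are no part of the job. Several things look just like the board: the one meant starts nearest to the robot's base.

How it is judged:
By the outcome, as a careful person would: the job done as asked, in the order asked, and still so for the second after the job is handed in, while the arm keeps its last pose, push and grip.
It also fails if it takes over 48 s, if anything falls off the work surface, if the arm or the gripper's body presses on something with over 40 N, if the wrist force passes 120 N, or if a joint passes its speed limit or range.

## Robot

A 6-joint arm with a two-finger parallel gripper is mounted at the origin on the work surface. World frame = base frame: x ahead of the robot, y to its left, z up, the work surface at z = 0. Lengths are in m, angles in rad, forces in N, time in s.
With the tool pointing down it reaches from about 0.25 to 0.775 m from the base axis. Payload 4 kg.
Tool frame: the origin (TCP) lies at the very end of the fingers, on their centre line; the grasp point (between the pads) lies 19 mm behind it; z points along the fingers, y is the line along which they close (so a half turn about z gives the same grasp; the last joint's range is limited). The gripper opens to 94 mm and grips with 3 to 60 N. Pads are 16 mm wide; open, the fingers measure 119 mm over their backs; the gripper's body (75 mm by 177 mm) begins 78 mm behind the grasp point.
Start: joints at [1.067, 0.087, 1.371, -0, 1.684, -0.103], TCP at [0.215, 0.506, 0.206] pointing down, gripper open.
Joint ranges: [-3.1, 3.1], [-0.76, 2.03], [0.27, 2.55], [-1.08, 4.22], [0.17, 2.65], [-2.57, 2.57]. Speed limits (rad/s): [2.79, 2.79, 3.14, 3.14, 3.14, 3.14].

## Interface

Orientations are given as [roll, pitch, yaw] about the fixed x, y, z axes, in that order (R = Rz(yaw) Ry(pitch) Rx(roll)).
In Python, from bench import robot, vision gives the robot as it stands.
- The arm moves only by the shell command python3 -m crank 'ROWS'. ROWS is JSON, a list of rows, each a list of 3 entries, a list of its own where there are three numbers: the closure, from 0 (fully open) to 1 (shut), then the shift along the tool's x, y, z in m, then the turn, a rotation vector about the tool's x, y, z in degrees. A call has 1 to 8 rows; each row shifts and turns the commanded pose from where the row before left it, along the tool's axes as they then stand; what a row does not reach is not made up. A row lasts 1/10 s, in which the tool goes at most 50 mm and 8.59 degrees, less where a joint would pass 70% of its speed; a pose out of reach is approached as far as the arm can. A call with a gripper value outside its range is refused whole. The fingers move at their own pace and stop on an object; the grip force is fixed at half the most. Time passes only in rows, so rows that do not move let the fingers close. It gives the time, the measured TCP pose, the force, the opening and the grip force at its end, in the units of the state.
- robot.get_obs(): the state, without advancing time (a new reading comes with each control period).
- vision.snapshot(name): name is "scene" or "side" or "wrist"; returns a dict with "color" (480x640x3 uint8, red, green, blue), "z_map" (480x640 float32, m along the optical axis (not along the pixel's ray), 0 where there is no reading), "fx", "fy", "cx", "cy" (pixels), "dist" ([k1, k2, p1, p2, k3] as OpenCV has them; the pictures are not rectified), "R" (3x3) and "t" (3): a world point X has camera coordinates R X + t. Camera axes: x right, y down, z forward; pixel columns grow to the right and rows downward; lengths in m; the calibration is good to about 2 mm. A picture is of the moment at which its call begins.
- robot.close_job(): hands the job in; it is judged then, once.
The state is a dict: "time": time; "joint_positions": joint angles; "qvel": joint speeds; "joint_torque": joint torques, N m; "tool_pos": TCP position; "ee_rot": TCP orientation; "wrist_force": force on the tool from outside, world axes, zero at the start; "wrist_torque": the same for the moment, N m; "width": finger opening in m; "finger_force": force on a finger pad.
Only numpy, scipy, OpenCV 4.12 (cv2) and the standard library are available. Lean on these libraries where they do the work, as an engineer would, in place of code of your own. Each camera call takes 0.05 s, during which the arm holds its last target. There are 200 camera calls.

## Working session

There is one attempt and no reset: what is moved stays moved. The work goes in short steps, Python scripts to look and compute and a shell command to move; the robot and the scene stay as the last step left them, time stands still between calls to the robot, and variables do not carry over. Pictures are saved under pics/ and viewed, at most 10 in all, crops included, and the job is handed in when it is done.

```bash
ls; mkdir -p pics; cat > h.py <<'E'
import numpy as np, cv2
from bench import robot, vision
def snap(n,f=None):
    s=vision.snapshot(n)
    if f: cv2.imwrite('pics/'+f,s['color'][:,:,::-1])
    np.savez('/tmp/%s.npz'%n,**{k:np.array(v) for k,v in s.items()})
    return s
def load(n): return np.load('/tmp/%s.npz'%n)
def world(s):
    K=np.array([[s['fx'],0,s['cx']],[0,s['fy'],s['cy']],[0,0,1.]])
    u,v=np.meshgrid(np.arange(640.),np.arange(480.))
    p=cv2.undistortPoints(np.stack([u.ravel(),v.ravel()],1)[:,None],K,np.array(s['dist'],float))[:,0].reshape(480,640,2)
    z=s['z_map'].astype(float)
    c=np.dstack([p[...,0]*z,p[...,1]*z,z])
    w=(c-np.array(s['t']))@np.array(s['R'])
    w[z<=0]=np.nan
    return w
E
python3 - <<'E'
from h import *
for n in ['scene','side']:
    s=snap(n,n+'0.png'); print(n,-np.array(s['R']).T@s['t'])
o=robot.get_obs();print(o)
E
```

```text
pics
scene [1.13107731 0.62556241 0.95209213]
side [ 0.25448697 -0.84650209  0.93142803]
{'time': 0.1, 'joint_positions': array([ 1.06692425e+00,  8.78913468e-02,  1.37209913e+00,  4.10362202e-06,
        1.68358478e+00, -1.03080438e-01]), 'qvel': array([ 8.50770172e-04, -2.07667508e-03, -4.06133582e-03,  6.73512172e-05,
       -4.87022148e-04, -1.95884355e-04]), 'joint_torque': array([ 1.47837542e-03, -3.41252375e+01, -3.03302479e+01,  7.19325221e-02,
        3.04533052e-02, -9.14111956e-05]), 'tool_pos': array([0.21433638, 0.50598567, 0.20441764]), 'ee_rot': array([-3.13962100e+00, -2.08062216e-04,  2.74080127e+00]), 'wrist_force': array([-0.70552768, -0.55519058, -0.89058314]), 'wrist_torque': array([-0.01936352, -0.02153198,  0.00263765]), 'finger_force': 0.0, 'width': 0.09405852209723621}
```

View pics/scene0.png

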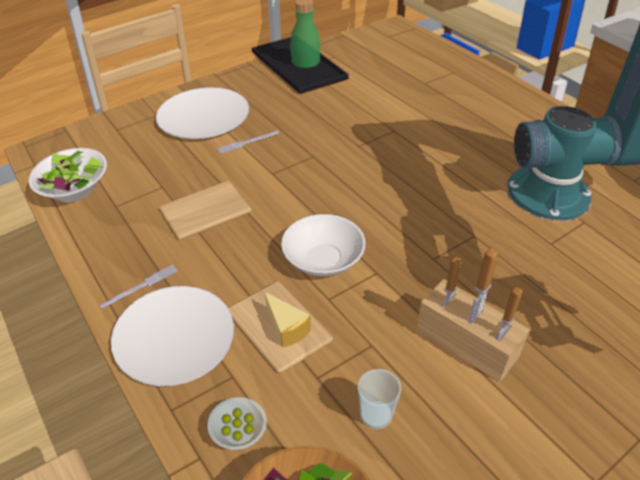

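View pics/side0.png

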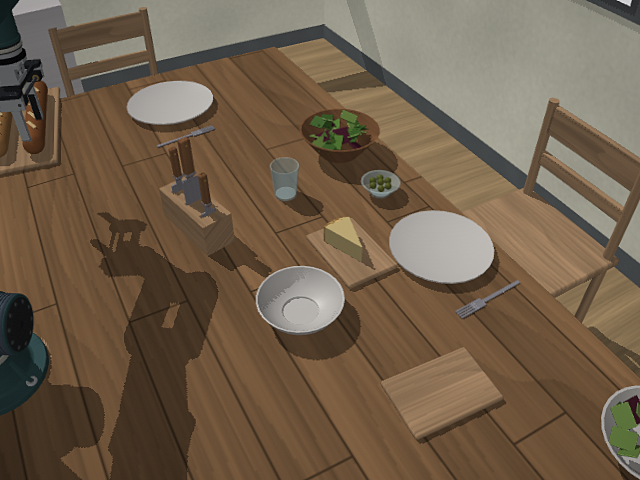

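The scene picture shows the block at about (472,330) with the tallest handle (the grater) in the middle slot at (486,270). The bowl is at (323,246), the glass at (378,398) and the cheese on its board at (285,320). The side picture agrees: grater (186,160), bowl (300,300).

```bash
python3 - <<'E'
from h import *
A=[];
for n in ['scene','side']:
    s=load(n); w=world(s); c=s['color'].astype(int)
    r={'scene':(230,400,400,560),'side':(130,260,150,245)}[n]
    P=w[r[0]:r[1],r[2]:r[3]].reshape(-1,3)
    t=P[abs(P[:,2]-.085)<.004]; 
    rc=cv2.minAreaRect((t[:,:2]*1000).astype(np.float32)); print(n,'blocktop',rc,len(t))
    for lo,hi in [(.12,.19),(.205,.25)]:
        q=P[(P[:,2]>lo)&(P[:,2]<hi)]
        import scipy.cluster.vq as vq
        k=3 if lo<.2 else 1
        m,l=vq.kmeans2(q[:,:2],k,seed=1,minit='++')
        for i in range(k): print(lo,m[i],q[l==i].std(0),q[l==i,2].max(),(l==i).sum())
    # bowl
    r={'scene':(200,290,270,380),'side':(255,345,245,355)}[n]
    P=w[r[0]:r[1],r[2]:r[3]].reshape(-1,3); b=P[(P[:,2]>.044)&(P[:,2]<.056)]
    print('bowl',cv2.fitEllipse((b[:,:2]*1000).astype(np.float32)), b[:,2].max(), (b[:,:2].min(0)+b[:,:2].max(0))/2, np.ptp(b[:,:2],axis=0))
    r={'scene':(365,435,345,410),'side':(150,205,265,305)}[n]
    P=w[r[0]:r[1],r[2]:r[3]].reshape(-1,3); b=P[(P[:,2]>.03)&(P[:,2]<.1)]; print('glass',np.median(b,0),b.min(0),b.max(0))
    r={'scene':(285,350,260,315),'side':(210,270,320,365)}[n]
    P=w[r[0]:r[1],r[2]:r[3]].reshape(-1,3); b=P[(P[:,2]>.03)&(P[:,2]<.1)]; print('cheese',b.min(0),b.max(0))
    r={'scene':(240,385,410,540),'side':(130,260,150,245)}[n]
    cv2.imwrite(f'pics/c_{n}.png',cv2.resize(s['color'][r[0]:r[1],r[2]:r[3],::-1],None,fx=4,fy=4,interpolation=cv2.INTER_CUBIC))
a=cv2.imread('pics/c_scene.png');b=cv2.imread('pics/c_side.png')
h=600;im=np.zeros((600,800,3),np.uint8)
a=cv2.resize(a,(430,480));b=cv2.resize(b,(365,500));im[:480,:430]=a;im[:500,432:797]=b
cv2.imwrite('pics/crop.png',im)
E
```

```text
scene blocktop ((588.83203125, 231.17410278320312), (259.4038391113281, 190.46534729003906), 13.383752822875977) 2680
0.12 [0.52073104 0.15581802] [0.00448928 0.00417007 0.02080311] 0.1898539520171185 274
0.12 [0.49374259 0.27162923] [0.00386282 0.00436116 0.02080393] 0.18990949484849834 290
0.12 [0.50851858 0.21432317] [0.00899501 0.00382825 0.0211048 ] 0.18971576378120272 270
0.205 [0.50854459 0.21471874] [0.00692775 0.00499848 0.01387218] 0.24998789696361415 308
bowl ((596.3170776367188, -140.44505310058594), (171.228759765625, 172.47767639160156), 146.57867431640625) 0.053126351430575515 [ 0.59468584 -0.14145089] [0.17910195 0.17959516]
glass [0.74021626 0.22400224 0.06552066] [0.70683418 0.19164281 0.03010207] [0.7797073  0.26445707 0.09265492]
cheese [ 0.73614547 -0.08633828  0.03012349] [0.80513376 0.02755792 0.06448852]
side blocktop ((501.4520568847656, 208.1553955078125), (80.4461441040039, 195.03369140625), 14.748306274414062) 1156
0.12 [0.48744636 0.26116897] [0.00562443 0.00362372 0.02071083] 0.18960742958447468 223
0.12 [0.51476647 0.14535862] [0.00541196 0.00396285 0.02093042] 0.1899101861602861 242
0.12 [0.5015897  0.20503281] [0.00991132 0.00568529 0.02123547] 0.1897393727368667 307
0.205 [0.5014917  0.20170374] [0.00781502 0.00356852 0.0133023 ] 0.2499519081016144 232
bowl ((597.38818359375, -144.92654418945312), (171.1045684814453, 172.75973510742188), 139.14865112304688) 0.055250710723512786 [ 0.59831104 -0.14353231] [0.17979737 0.17987665]
glass [0.74308449 0.21440511 0.06906454] [0.70763217 0.18589317 0.03009515] [0.77997085 0.26695521 0.09485368]
cheese [ 0.67077233 -0.09661882  0.03027069] [0.80505324 0.02624354 0.06452746]
```

View pics/crop.png

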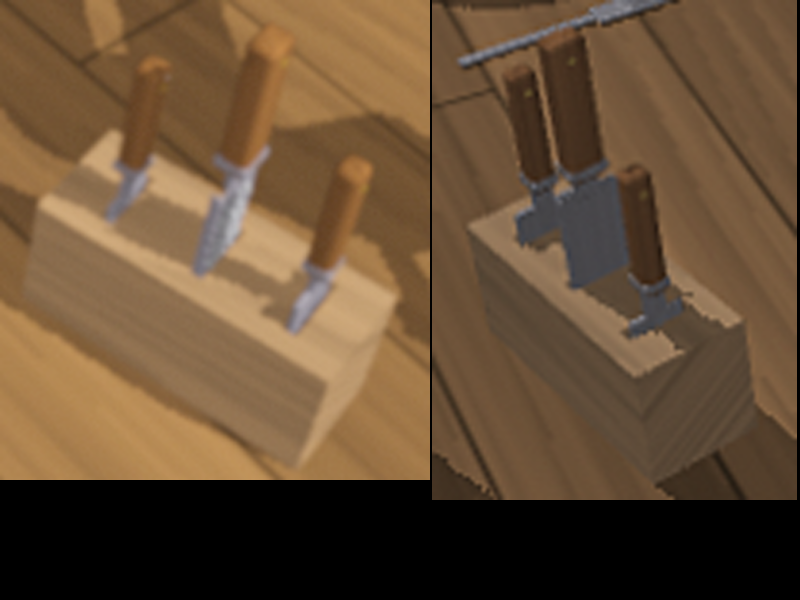

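The crop shows a bumpy (toothed) grater face in the scene view, towards world +y, and a plain back in the side view. So the toothed axis should have a yaw of about 103°. I'll refine this with top-face fits.

```bash
python3 - <<'E'
from h import *
W=[]
for n in ['scene','side']:
    w=world(load(n)).reshape(-1,3); w=w[np.isfinite(w[:,2])]; W.append(w)
    m=(abs(w[:,2]-.085)<.003)&(abs(w[:,0]-.505)<.09)&(abs(w[:,1]-.208)<.13)
    print(n,'top',cv2.minAreaRect((w[m,:2]*1000).astype(np.float32)))
    m=(w[:,2]>.249)&(w[:,2]<.256)&(np.hypot(w[:,0]-.505,w[:,1]-.208)<.03)
    print('handle end',m.sum(),w[m].mean(0),cv2.minAreaRect((w[m,:2]*1000).astype(np.float32)))
w=np.vstack(W)
for lo,hi in [(.165,.2),(.2,.247)]:
    m=(w[:,2]>lo)&(w[:,2]<hi)&(np.hypot(w[:,0]-.505,w[:,1]-.208)<.025)
    a=np.radians(103.2);u=np.array([np.cos(a),np.sin(a)]);v=np.array([-u[1],u[0]])
    p=w[m,:2];X=p@u;Y=p@v
    f=lambda q:np.percentile(q,[3,97])
    cx,cy=f(X).mean(),f(Y).mean();print(f(X).ptp() if 0 else np.ptp(f(X)),np.ptp(f(Y)),cx*u+cy*v)
s=snap('wrist','wrist0.png')
E
```

```text
scene top ((503.3595886230469, 211.26730346679688), (82.83937072753906, 190.3150634765625), 12.54655933380127)
handle end 83 [0.50389663 0.21093421 0.25067071] ((504.29754638671875, 210.95054626464844), (24.06430435180664, 16.347076416015625), 14.464095115661621)
side top ((501.3951721191406, 208.37158203125), (80.4461441040039, 194.58663940429688), 14.748306274414062)
handle end 51 [0.50096516 0.206165   0.25170841] ((502.30120849609375, 205.7786407470703), (24.84266471862793, 20.114599227905273), 2.436863899230957)
0.022798547671352587 0.02558110843663286 [0.50302733 0.20835777]
0.02225959574456987 0.025617112918238094 [0.50312889 0.20888111]
```

```bash
python3 -m crank '[[0.3,[0,0,-0.05],[0,0,0]],[0.47,[0,0,-0.05],[0,0,-4.3]],[0.47,[-0.038,-0.016,0],[0,0,0]],[0.47,[-0.038,-0.016,0],[0,0,0]],[0.47,[-0.038,-0.016,0],[0,0,0]],[0.47,[-0.038,-0.016,0],[0,0,0]],[0.47,[0,0,0],[0,0,-8]],[0.47,[0,0,0],[0,0,-8]]]'
cat >> h.py <<'E'
from scipy.spatial.transform import Rotation as Ro
def to(p,R=None):
    o=robot.get_obs(); C=Ro.from_euler('xyz',o['ee_rot'])
    print('t',o['time'],'pos',o['tool_pos'].round(4),'shift tool',(C.inv().apply(np.array(p)-o['tool_pos'])).round(4))
    if R is not None: print('turn',np.degrees((C.inv()*R).as_rotvec()).round(2))
    print('F',o['wrist_force'].round(1),o['wrist_torque'].round(2),'w',o['width'],o['finger_force'],'j',o['joint_positions'].round(2))
def down(az): # tool down, tool y at azimuth az deg
    return Ro.from_euler('xyz',[180,0,az+90],degrees=True)
E
python3 -c "
from h import *
to([.503,.2087,.30],down(103.3))"
```

```text
time: 0.95
tool_pos: [0.3392, 0.396, 0.305]
ee_rot: [-3.141, -0.001, 3.098]
wrist_force: [-0.4, 0.6, 0.6]
width: 0.0495
finger_force: 0.0
t 0.95 pos [0.3392 0.396  0.305 ] shift tool [-0.1719 -0.1799  0.005 ]
turn [ -0.03  -0.04 -15.81]
F [-0.4  0.6  0.6] [ 0.02 -0.03  0.  ] w 0.049480256306771976 0.0 j [ 0.75  0.03  1.24  0.    1.88 -0.77]
```

```bash
python3 -m crank '[[0.47,[-0.0344,-0.036,0.001],[0,0,0]],[0.47,[-0.0344,-0.036,0.001],[0,0,0]],[0.47,[-0.0344,-0.036,0.001],[0,0,0]],[0.47,[-0.0344,-0.036,0.001],[0,0,0]],[0.47,[-0.0344,-0.036,0.001],[0,0,0]],[0.47,[0,0,0],[0,0,-8]],[0.47,[0,0,0],[0,0,-7.8]],[0.47,[0,0,0],[0,0,0]]]'
python3 -c "
from h import *
to([.503,.2087,.30],down(103.3))
snap('wrist','wrist1.png')"
```

```text
time: 1.75
tool_pos: [0.5018, 0.2087, 0.2999]
ee_rot: [3.142, -0.001, -2.914]
wrist_force: [-0.1, -0.1, 0.4]
width: 0.0496
finger_force: 0.0
t 1.75 pos [0.5018 0.2087 0.2999] shift tool [-0.0012 -0.0003 -0.0001]
turn [ 0.   -0.07 -0.25]
F [-0.1 -0.1  0.4] [ 0.08 -0.03 -0.03] w 0.049641915946086336 0.0 j [ 0.29  0.07  1.2   0.    1.87 -1.51]
```

View pics/wrist1.png

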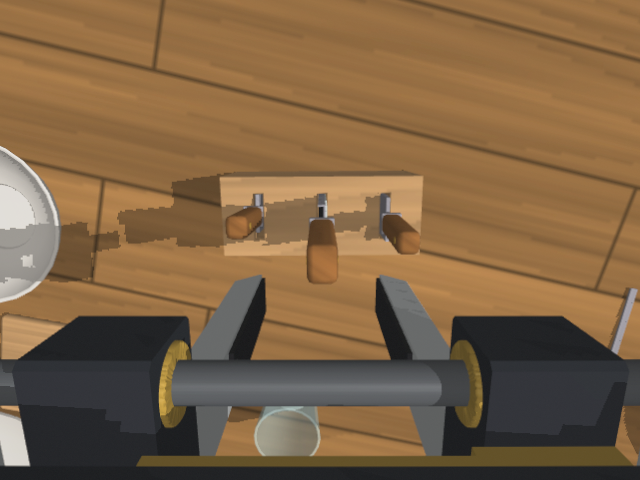

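The wrist view shows the block square to the picture and the grater handle at (322,250), centred between the fingers (265 to 376). The bowl is at the left. I'll descend and grip.

```bash
python3 -m crank '[[0.47,[-0.0012,0,0.025],[0,0,0]],[0.47,[0,0,0.025],[0,0,0]],[0.47,[0,0,0.025],[0,0,0]],[0.47,[0,0,0.025],[0,0,0]],[0.47,[0,0,0.012],[0,0,0]],[0.47,[0,0,0],[0,0,0]]]'
python3 -m crank '[[0.6,[0,0,0],[0,0,0]],[0.7,[0,0,0],[0,0,0]],[0.76,[0,0,0],[0,0,0]],[0.82,[0,0,0],[0,0,0]],[1,[0,0,0],[0,0,0]],[1,[0,0,0],[0,0,0]],[1,[0,0,0],[0,0,0]],[1,[0,0,0],[0,0,0]]]'
python3 -c "
from h import *
to([.503,.2087,.188],down(103.3))"
```

```text
time: 2.4
tool_pos: [0.5014, 0.2096, 0.1863]
ee_rot: [-3.141, -0.004, -2.913]
wrist_force: [1.3, 0.0, 0.3]
width: 0.0498
finger_force: 0.0
time: 3.2
tool_pos: [0.5031, 0.2098, 0.1894]
ee_rot: [3.141, 0.002, -2.912]
wrist_force: [-0.3, -0.3, 4.5]
width: 0.0178
finger_force: 30.0
t 3.2 pos [0.5031 0.2098 0.1894] shift tool [ 0.0004 -0.0011  0.0014]
turn [ 0.02  0.1  -0.16]
F [-0.3 -0.3  4.5] [0.17 0.03 0.01] w 0.0177511731283517 29.994762539863586 j [ 0.29  0.08  1.41  0.    1.65 -1.51]
```

```bash
python3 -m crank '[[1,[0,0,-0.008],[0,0,0]],[1,[0,0,-0.015],[0,0,0]],[1,[0,0,-0.02],[0,0,0]],[1,[0,0,-0.02],[0,0,0]],[1,[0,0,-0.02],[0,0,0]],[1,[0,0,-0.02],[0,0,0]],[1,[0,0,-0.015],[0,0,0]],[1,[0,0,-0.008],[0,0,0]]]'
python3 -c "
from h import *
to([.503,.2087,.32],down(103.3))
snap('side','side1.png')"
```

```text
time: 4.0
tool_pos: [0.503, 0.2096, 0.3169]
ee_rot: [3.141, 0.003, -2.912]
wrist_force: [-0.1, 1.0, -0.9]
width: 0.0179
finger_force: 30.0
t 4.0 pos [0.503  0.2096 0.3169] shift tool [ 0.0002 -0.0009 -0.0031]
turn [ 0.01  0.15 -0.17]
F [-0.1  1.  -0.9] [ 0.08 -0.    0.  ] w 0.017862026533018303 29.993890821933746 j [ 0.29  0.08  1.16 -0.    1.9  -1.51]
```

View pics/side1.png

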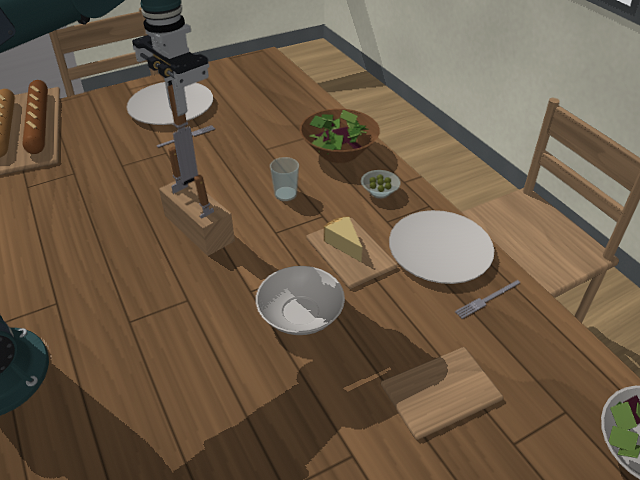

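The side view shows the grater drawn clear of the block at (186,150) in the gripper. The two knives are still in the block at (173,170) and (200,195).

```bash
cat >> h.py <<'E'
phi=np.radians(-13.4); u=np.array([np.cos(phi),np.sin(phi),0]); k=np.array([0,0,1.])
zg=(-u+k)/2**.5; xg=(u+k)/2**.5
teeth=np.array([.5968,-.1427,0])-.008*u
tip=teeth-.068*zg-.003*xg; tip[2]=.087
TF=tip+.1774*zg
RF=Ro.from_matrix(np.stack([np.cross(xg,-zg),xg,-zg],1))
E
python3 -m crank '[[1,[0,0,-0.01],[0,0,0]],[1,[0,0,-0.025],[0,0,0]],[1,[0,0,-0.025],[0,0,0]],[1,[0,0,-0.025],[0,0,0]],[1,[0,0,-0.015],[0,0,0]]]'
python3 -c "
from h import *
print(TF,tip); P=TF.copy();P[2]=.41
to(P,down(-13.4))"
```

```text
time: 4.55
tool_pos: [0.5026, 0.2096, 0.4163]
ee_rot: [3.142, 0.001, -2.912]
wrist_force: [-0.0, 0.6, -0.3]
width: 0.0177
finger_force: 30.0
[ 0.51170273 -0.12242697  0.21244074] [ 0.63372846 -0.1514976   0.087     ]
t 4.55 pos [0.5026 0.2096 0.4163] shift tool [ 0.0666 -0.3254  0.0062]
turn [7.0000e-02 4.0000e-02 1.1653e+02]
F [-0.   0.6 -0.3] [0.02 0.01 0.  ] w 0.017731689087940438 29.993779063224792 j [ 0.29  0.13  0.9   0.    2.11 -1.51]
```

```bash
python3 -m crank '[[1,[0.003,-0.015,0],[0,0,0]],[1,[0.006,-0.03,0],[0,0,0]],[1,[0.008,-0.04,0.001],[0,0,0]],[1,[0.008,-0.04,0.001],[0,0,0]],[1,[0.008,-0.04,0.001],[0,0,0]],[1,[0.008,-0.04,0.001],[0,0,0]],[1,[0.008,-0.04,0.001],[0,0,0]],[1,[0.008,-0.04,0.001],[0,0,0]]]'
python3 -m crank '[[1,[0.006,-0.025,0],[0,0,0]],[1,[0.003,-0.015,0],[0,0,4]],[1,[0,0,0],[0,0,8]],[1,[0,0,0],[0,0,8]],[1,[0,0,0],[0,0,8]],[1,[0,0,0],[0,0,8]],[1,[0,0,0],[0,0,8]],[1,[0,0,0],[0,0,8]]]'
python3 -m crank '[[1,[0,0,0],[0,0,8]],[1,[0,0,0],[0,0,8]],[1,[0,0,0],[0,0,8]],[1,[0,0,0],[0,0,8]],[1,[0,0,0],[0,0,8]],[1,[0,0,0],[0,0,8]],[1,[0,0,0],[0,0,8]],[1,[0,0,0],[0,0,8.5]]]'
python3 -c "
from h import *
P=TF.copy();P[2]=.33
to(P,RF)"
```

```text
time: 5.35
tool_pos: [0.5109, -0.0834, 0.4068]
ee_rot: [3.14, -0.003, -2.913]
wrist_force: [0.9, -0.4, -1.2]
width: 0.0178
finger_force: 30.0
time: 6.15
tool_pos: [0.5114, -0.1227, 0.4066]
ee_rot: [-3.14, -0.003, 2.457]
wrist_force: [-0.7, -0.3, -0.8]
width: 0.0178
finger_force: 30.0
time: 6.95
tool_pos: [0.5114, -0.1227, 0.4066]
ee_rot: [-3.138, 0.0, 1.331]
wrist_force: [-0.2, -0.1, -1.4]
width: 0.0181
finger_force: 30.0
t 6.95 pos [ 0.5114 -0.1227  0.4066] shift tool [0.0004 0.0005 0.0766]
turn [-45.2    0.14  -0.34]
F [-0.2 -0.1 -1.4] [-0.07  0.08 -0.02] w 0.018062207346375706 29.989543855190277 j [-0.34  0.09  0.97 -0.    2.09 -0.1 ]
```

```bash
python3 -m crank '[[1,[0,0,0],[-3,0,0]],[1,[0,0,0],[-6,0,0]],[1,[0,0,0],[-8,0,0]],[1,[0,0,0],[-8,0,0]],[1,[0,0,0],[-8,0,0]],[1,[0,0,0],[-7,0,0]],[1,[0,0,0],[-4,0,0]],[1,[0,0,0],[-1,0,0]]]'
python3 - <<'E'
from h import *
P=TF.copy();P[2]=.2625
to(P,RF)
a=snap('scene')['color'];b=snap('side')['color']
im=np.hstack([a[60:360,180:580],b[60:360,160:560]])
cv2.imwrite('pics/tilt.png',im[:,:,::-1])
E
```

```text
time: 7.75
tool_pos: [0.5099, -0.1221, 0.4047]
ee_rot: [2.36, 0.0, 1.336]
wrist_force: [-0.1, -0.2, -1.2]
width: 0.0177
finger_force: 30.0
t 7.75 pos [ 0.5099 -0.1221  0.4047] shift tool [ 1.000e-04 -9.890e-02  1.022e-01]
turn [-0.2   0.05 -0.03]
F [-0.1 -0.2 -1.2] [0.03 0.51 0.01] w 0.017675032739168855 29.993872940540314 j [-0.44 -0.53  1.68  0.15  1.23 -0.2 ]
```

View pics/tilt.png

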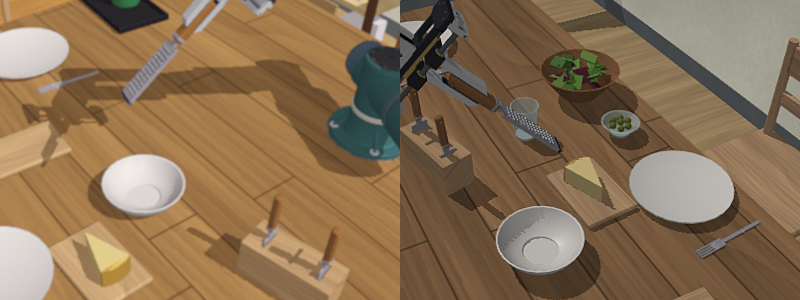

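Both views show the grater sloping with its teeth up, the handle high and the blade clear above the bowl. The two knives are still in the block. I'll descend part-way and then measure.

```bash
python3 -m crank '[[1,[0,-0.008,0.008],[0,0,0]],[1,[0,-0.015,0.015],[0,0,0]],[1,[0,-0.018,0.018],[0,0,0]],[1,[0,-0.018,0.018],[0,0,0]],[1,[0,-0.018,0.018],[0,0,0]],[1,[0,-0.014,0.015],[0,0,0]],[1,[0,-0.008,0.01],[0,0,0]],[1,[0,0,0],[0,0,0]]]'
cat > m.py <<'E'
from h import *
to(TF,RF)
o=robot.get_obs();T=o['tool_pos'];C=Ro.from_euler('xyz',o['ee_rot'])
for n in ['scene','side']:
    s=snap(n,n+'_m.png'); w=world(s).reshape(-1,3); w=w[np.isfinite(w[:,2])]
    L=C.inv().apply(w-T)   # tool frame: -z=grater z, y=grater x, x=-? 
    b=L[(abs(L[:,0])<.035)&(abs(L[:,1])<.03)&(L[:,2]>.06)&(L[:,2]<.2)]
    if len(b)<30: print(n,len(b));continue
    B=b[(b[:,2]>.06)&(b[:,2]<.17)]
    print(n,len(b),'tip at tool z',np.percentile(b[:,2],98.5),'x range',np.percentile(B[:,0],[2,98]),'top y near/far',[np.median(B[(B[:,2]>l)&(B[:,2]<l+.04),1]).round(4) for l in (.06,.13)],
     'xmid near/far',[np.percentile(B[(B[:,2]>l)&(B[:,2]<l+.04),0],[5,95]).mean().round(4) for l in (.06,.13)])
    A=np.c_[B[:,0],B[:,2],np.ones(len(B))];q=np.linalg.lstsq(A,B[:,1],rcond=None)[0];print('plane y=ax+bz+c',q)
    g=(np.hypot(w[:,0]-.597,w[:,1]+.143)<.11)&(abs(w[:,2]-.05)<.005)
    print('bowl',(w[g].min(0)+w[g].max(0))/2,np.ptp(w[g],axis=0))
E
python3 m.py
```

```text
time: 8.65
tool_pos: [0.514, -0.1221, 0.2626]
ee_rot: [2.362, -0.001, 1.338]
wrist_force: [-0.1, 0.1, -1.6]
width: 0.0176
finger_force: 30.0
t 8.65 pos [ 0.514  -0.1221  0.2626] shift tool [-0.0009 -0.0367  0.0342]
turn [-0.36 -0.08 -0.  ]
F [-0.1  0.1 -1.6] [ 0.04  0.53 -0.01] w 0.01763575861184156 29.993885457515717 j [-0.44 -0.55  1.97  0.18  0.96 -0.25]
scene 891 tip at tool z 0.17517827442301023 x range [-0.01843811  0.02291629] top y near/far [np.float64(0.0016), np.float64(0.0011)] xmid near/far [np.float64(0.0028), np.float64(0.003)]
plane y=ax+bz+c [-0.03162769 -0.00551702  0.00188918]
bowl [ 0.59490586 -0.14118825  0.04952934] [0.17928617 0.17895755 0.0089407 ]
side 657 tip at tool z 0.17515146668367398 x range [-0.02097501  0.01962718] top y near/far [np.float64(0.007), np.float64(0.0074)] xmid near/far [np.float64(-0.001), np.float64(-0.0006)]
plane y=ax+bz+c [0.05900033 0.00559986 0.00631581]
bowl [ 0.59854206 -0.14411989  0.049963  ] [0.17988328 0.18225481 0.00989632]
```

The grater matches the tool axis to within about 1°, and its tip is where I expected. I'll make the final descent.

```bash
python3 -m crank '[[1,[0,-0.006,0.005],[0,0,0]],[1,[0,-0.01,0.01],[0,0,0]],[1,[-0.001,-0.01,0.009],[-0.3,0,0]],[1,[0,-0.007,0.006],[0,0,0]],[1,[0,-0.004,0.004],[0,0,0]],[1,[0,0,0],[0,0,0]],[1,[0,0,0],[0,0,0]],[1,[0,0,0],[0,0,0]]]'
python3 m.py
python3 - <<'E'
import cv2,numpy as np
a=cv2.imread('pics/scene_m.png');b=cv2.imread('pics/side_m.png')
cv2.imwrite('pics/fin.png',np.hstack([a[100:440,180:580],b[100:440,160:560]]))
E
```

```text
time: 9.55
tool_pos: [0.5126, -0.123, 0.2173]
ee_rot: [2.349, 0.0, 1.338]
wrist_force: [0.6, 1.4, -0.5]
width: 0.0181
finger_force: 30.0
t 9.55 pos [ 0.5126 -0.123   0.2173] shift tool [ 0.0004 -0.0042  0.0027]
turn [ 0.4  -0.02  0.03]
F [ 0.6  1.4 -0.5] [0.02 0.48 0.01] w 0.018110566557468608 29.993830919265747 j [-0.44 -0.55  2.06  0.2   0.85 -0.28]
scene 861 tip at tool z 0.17526674531689473 x range [-0.01855014  0.02302687] top y near/far [np.float64(0.0014), np.float64(0.0011)] xmid near/far [np.float64(0.003), np.float64(0.0023)]
plane y=ax+bz+c [-0.03118598 -0.00299014  0.00151288]
bowl [ 0.59554751 -0.14136996  0.04920756] [0.17943764 0.18084416 0.00837415]
side 661 tip at tool z 0.17658430572647002 x range [-0.02054987  0.02047452] top y near/far [np.float64(0.0043), np.float64(0.0045)] xmid near/far [np.float64(-0.0004), np.float64(-0.0013)]
plane y=ax+bz+c [0.05619976 0.00172823 0.00398949]
bowl [ 0.59806733 -0.14423863  0.04996689] [0.17825819 0.18093238 0.00991411]
```

View pics/fin.png

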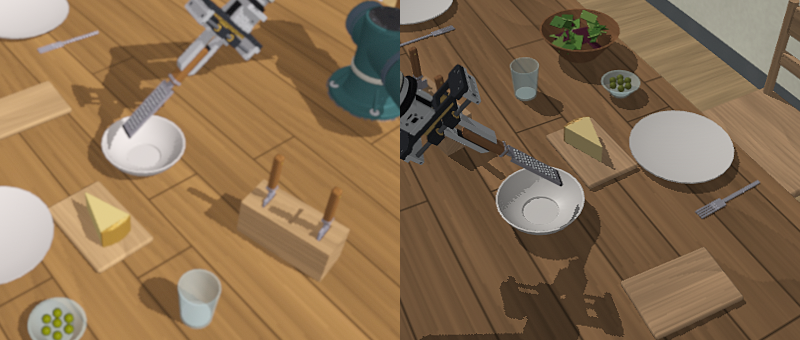

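The final view shows the grater over the bowl, teeth up at about 45°. Its tip is about 4 cm above the rim, and the bowl, knives, glass, board and cheese are undisturbed. I'm handing in.

```bash
python3 -c "
from h import *
print(robot.get_obs()['qvel'].round(4)); print(robot.close_job())"
```

```text
[ 0.0003 -0.0004  0.0036 -0.0001  0.0004  0.0002]
the job is handed in; nothing more can be done
None
```

I've handed in the job with the arm holding the grater steady over the middle of the bowl at about 45°, teeth up and handle high, its tip about 4 cm above the rim; both knives are still in the block, and the bowl, glass, board and cheese look undisturbed.

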